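Hook and snap the slatted cover onto the soap drying box

TASK

Close the soap drying box with its white slatted cover: with the cover tilted, hook its thin tongue under the box's fixed wooden lip, then let go so that the other end rests propped up on the spring catch. Then press that end down until the catch snaps over it and the cover lies flat and fully home; leave the timer, the scraper and the soaps around it where they are.

Things in the scene. Friction and masses are not known exactly. Their poses are not given: they have to be found in the camera images.
- box: Open pale wooden box fixed to the table, 178 mm long (x) x 114 wide (y), two grey heart soaps inside. Origin: centre of underside; z up. Lip at the +x end, catch at -x. The cover's seat is 46 mm up all round; side rails rise 6 mm above it, inner faces at y = +-51 mm. Home, the cover's axes are parallel to the box's (tongue to +x), its underside on the seat.
- box_slot (a point): Middle of the slot's mouth: straight below the edge of the darker fixed lip, at seat height (70 mm in x from the box's origin, 46 mm up). The slot is 8.5 mm high and runs 12 mm on in +x to a back stop; the seat is a solid ledge from 18 mm before the mouth. Lip's top 61.5 mm above the table. Axes as the box.
- box_catch (a point): Lowest inner edge of the catch's steel nose when sprung out, 7.5 mm above the seat and 6 mm inside the housing's stop face (x = -80.5 mm of the box). The nose, 30 mm wide in y, slopes up and back from here, 30 degrees from vertical, to 68 mm above the table. Black housing 44 mm wide, 16 mm long, 68 mm high. This point does not move with the catch. Axes as the box.
- catch (a joint): Spring catch, m: 0 = sprung out towards the lip end (rest), up to 0.008 = pushed back. Spring 3.3 N at rest plus 0.3 N per mm. Pressing the cover's end down on the nose's slope (about 5 to 12 N) drives it back; it returns to about 0 with a snap when the cover's end has passed under the nose.
- lid_grip (a point): Middle of the dark grip bar on the loose white slatted cover. Bar: 70 mm long in y, 12 thick in x, 30 high; its middle 15 mm above the cover's upper face, 21 above its underside. Axes: x to the tongue, z up. Cover: 160 mm long (80 each way), 96 wide, 6 thick, about 0.2 kg; the last 16 mm at +x is the tongue, 84 wide, 4.5 thick, flush below. Starts flat on the table, bar up.
- lid_tongue (a point): Middle of the tongue's end edge, half-way through its thickness (80 mm from the bar, 2.25 mm above the underside). Axes as the cover.
- lid_press (a point): Point on the upper face of the cover near its catch end, 60 mm from the bar and 20 mm from the end; a good place to press. Axes as the cover.
- timer: Bystander: round cream kitchen timer, 61 mm across, 42 mm high. Origin under its centre.
- scraper: Bystander: bench scraper lying flat, 82 x 115 x 16 mm. Origin under its centre.
- rose: Bystander: grey rose-shaped soap, 69 mm across, 34 mm high. Origin under its centre.
- cloud: Bystander: pale pink bobbled soap, 68 mm across, 35 mm high. Origin under its centre.
Mind the look-alikes: they are no part of the job. What is shaped like the part that bears lid_grip but red is not meant.

How it is judged:
On the way:
1. the tongue is under the lip, the other end still raised on the catch, and the robot has let go of the cover (x of lid_tongue in the frame of box above 0.074 m and z of lid_tongue in the frame of box between 0.044 and 0.0535 m and z of lid_press in the frame of box above 0.056 m and contact force between each of the arm, the fingers and lid below 0.1 N), for 0.2 s.
At the end, for the whole second after the job is handed in: The cover lies flat on the seat (within 0.03 rad and about 2 mm in height at both ends), its tongue at least 6.5 mm under the lip, the catch sprung out (within 1.5 mm of rest) over its other end, at rest (x of lid_tongue in the frame of box above 0.0765 m and z of lid_tongue in the frame of box between 0.045 and 0.0505 m and z of lid_press in the frame of box between 0.05 and 0.054 m and angle between the z axis of lid_grip and the z axis of box, either way round below 0.03 rad and value of joint catch below 0.0015 m and linear speed of lid below 0.02 m/s); the robot touches nothing.
It fails at once if a bystander is shifted by more than 30 mm (distance of any of timer, scraper, rose, cloud from where it was at the start of the episode above 0.03 m).
It also fails if it takes over 48 s, if anything falls off the work surface, if the arm or the gripper's body presses on something with over 40 N, if the wrist force passes 120 N, or if a joint passes its speed limit or range.

ROBOT

A 7-joint arm with a two-finger parallel gripper is mounted at the origin on a cart in front of the work surface, level with it; the furniture and walls round the work are solid. World frame = base frame: x ahead of the robot, y to its left, z up, the work surface at z = 0. Lengths are in m, angles in rad, forces in N, time in s.
With the tool pointing down it reaches from about 0.425 to 0.925 m from the base axis. Payload 6.8 kg.
Tool frame: the origin (TCP) lies on the front face of the gripper's body, between the roots of the fingers; the fingertips stand 73 mm ahead of it and the grasp point (between the pads) lies 54 mm ahead of it (env.nose_length is the distance from the TCP to the fingertips, in m); z points along the fingers, y is the direction in which the jaws open and shut (so a half turn about z gives the same grasp; the last joint's range is limited). The gripper opens to 85 mm and grips with 20 to 120 N. Pads are 22 mm wide; open, the fingers measure 114 mm over their backs; the gripper's body (76 mm by 85 mm) begins 54 mm behind the grasp point. The pads swing forward as they close: fully open they stand 13 mm farther back than shut.
Start: joints at [-1.388, 0.477, 0.022, 1.555, -0.011, 1.109, -0.083], TCP at [0.194, 0.647, 0.304] pointing down, gripper open.
Joint ranges: [-2.96, 2.96], [-0.34, 2.1], [-1.41, 1.46], [0.24, 2.44], [-1.37, 4.51], [0.17, 1.92], [-2.96, 2.96]. Speed limits (rad/s): [2.39, 2.39, 3.14, 3.14, 3.14, 3.14, 3.14].

INTERFACE

Orientations are given as a unit quaternion [w, x, y, z].
In Python, from cell import env, kin, camera, calibration, job gives the robot as it stands. The module is installed in compiled form; this text tells all that it offers. Calls block until the motion is done:
- env.reach(position, orientation): joint-space move of the TCP to a pose.
- env.movel(position, velocity=0.15, rot=None, stop_force=None): straight line of the TCP; rot=None keeps the orientation; velocity is the mean speed in m/s. With stop_force (N) it stops when the force on the tool has changed by that much, and returns True; else False.
- env.goto_joints(angles): joint-space move.
- env.grip(opening, f_grip=None): finger opening in m; f_grip is the grip in N (None keeps the last); returns when the fingers have stopped.
- env.dwell(seconds).
- kin.inverse_kinematics(position, orientation): joint angles nearest the present ones, or None.
- env.get_state(): the state.
- camera(name): name is "side" or "top"; returns (picture, depth): 480x640x3 uint8, blue, green, red; 480x640 float32, m along the optical axis (not along the pixel's ray), 0 where there is no reading.
- calibration(name): a dict with "fx", "fy", "cx", "cy" (pixels), "k1" (the pictures are not rectified: a ray, as slopes to the right and down, at radius r is drawn at 1 + k1 r^2 times it, then the intrinsics apply), "rvec" (rotation vector, rad) and "tvec" (3), from world to camera coordinates, as OpenCV has them. Camera axes: x right, y down, z forward; pixel columns grow to the right and rows downward; lengths in m; the calibration is good to about 2 mm. A picture is of the moment at which its call begins. calibration takes no time and is no camera call.
A pose or a line that the arm cannot do raises env.PlanningError and nothing moves.
- job.job_done(): hands the job in, once; it reports no verdict.
The state is a dict: "time": time; "qpos": joint angles; "joint_velocities": joint speeds; "joint_torque": joint torques, N m; "tcp_pos": TCP position; "orientation": TCP orientation; "force": force on the tool from outside, world axes, zero at the start; "torque": the same for the moment, N m; "opening": finger opening in m.
Only numpy, scipy, OpenCV 4.12 (cv2) and the standard library are available. Lean on these libraries where they do the work, as an engineer would, in place of code of your own. Each camera call takes 0.05 s, during which the arm holds its last target.

## Working session

There is one attempt and no reset: what is moved stays moved. The work goes in short steps, each a Python script; the robot and the scene stay as the last script left them, time stands still between calls to the robot, and variables do not carry over. Pictures are saved under pics/ and viewed, and the job is handed in when it is done.

```bash
ls; mkdir -p pics; python3 - <<'E'
from cell import env,camera,calibration
import cv2,numpy as np
for n in("top","side"):
    p,d=camera(n); cv2.imwrite(f"pics/{n}0.png",p); np.save(f"pics/{n}0.npy",d)
    print(n,calibration(n))
s=env.get_state();print(s)
E
```

```text
pics
top {'fx': 449.40774973528596, 'fy': 449.40774973528596, 'cx': 316.2136188370592, 'cy': 239.73013648972747, 'k1': -0.03252804724088748, 'rvec': array([ 2.09209077, -2.14405297,  0.14700157]), 'tvec': array([-0.11967857,  0.57343658,  0.90047931])}
side {'fx': 520.0890282927196, 'fy': 520.0890282927196, 'cx': 317.49326466136864, 'cy': 235.85243693393645, 'k1': -0.09799987208036876, 'rvec': array([ 0.32448665, -2.5534728 ,  1.57366262]), 'tvec': array([0.50146888, 0.2096275 , 0.79620169])}
{'time': 0.1, 'qpos': array([-1.38806309,  0.47772099,  0.02235686,  1.55633135, -0.01150002,
        1.10931605, -0.08313364]), 'joint_velocities': array([ 0.00022813, -0.00398051,  0.00131284, -0.00176197,  0.00142942,
        0.00050283,  0.00138773]), 'joint_torque': array([ 4.78961854e-03, -5.97768867e+01,  1.61397122e+00, -2.81955636e+01,
        1.28737694e-02,  4.93895132e-03, -1.14462824e-05]), 'tcp_pos': array([0.19344897, 0.64625821, 0.3030297 ]), 'orientation': array([-5.65277469e-05,  1.44917488e-01,  9.89443401e-01, -8.21736923e-04]), 'force': array([-0.0803532 , -0.19026525, -0.31298073]), 'torque': array([ 0.06002995,  0.03189921, -0.01945746]), 'opening': 0.08567724654328275}
```

View pics/top0.png

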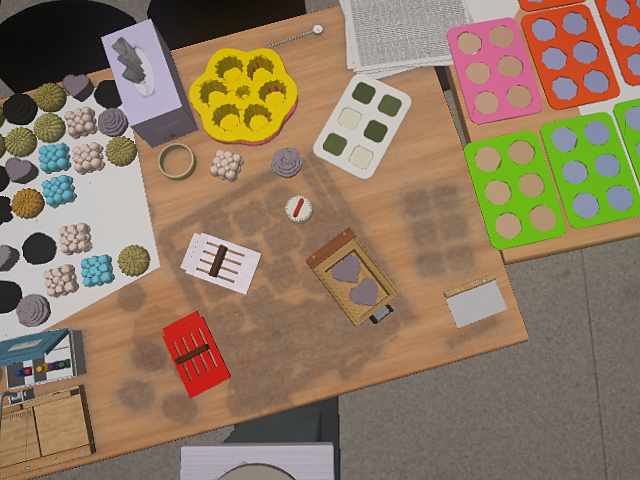

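View pics/side0.png

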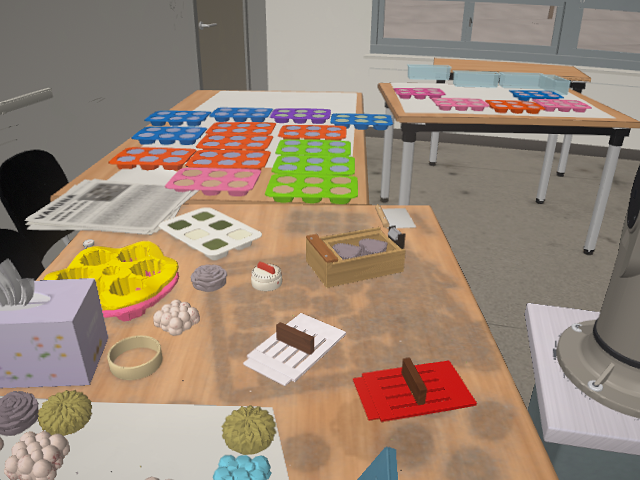

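```bash
cat > h.py <<'E'
import cv2,numpy as np
from scipy.spatial.transform import Rotation as R
from cell import calibration
def proj(n,P):
    c=calibration(n);Rm=cv2.Rodrigues(c["rvec"])[0]
    q=np.atleast_2d(P)@Rm.T+c["tvec"]; s=q[:,:2]/q[:,2:]
    s=s*(1+c["k1"]*(s**2).sum(1,keepdims=True))
    return s*[c["fx"],c["fy"]]+[c["cx"],c["cy"]]
def ray(n,uv):
    c=calibration(n);Rm=cv2.Rodrigues(c["rvec"])[0]
    d=(np.array(uv,float)-[c["cx"],c["cy"]])/[c["fx"],c["fy"]]; s=d.copy()
    for _ in range(20): s=d/(1+c["k1"]*(s@s))
    o=-Rm.T@c["tvec"]; return o,Rm.T@np.array([s[0],s[1],1])
def atz(n,uv,z):
    o,v=ray(n,uv); return o+v*(z-o[2])/v[2]
def crop(img,x0,y0,x1,y1,f,name):
    cv2.imwrite(name,cv2.resize(img[y0:y1,x0:x1],None,fx=f,fy=f,interpolation=cv2.INTER_CUBIC))
E
python3 - <<'E'
from h import *
for n in("top","side"): 
    print(n,proj(n,[[0,0,0],[.5,0,0],[.5,.2,0],[.194,.647,.304]]), -cv2.Rodrigues(calibration(n)["rvec"])[0].T@calibration(n)["tvec"])
t=cv2.imread("pics/top0.png");s=cv2.imread("pics/side0.png")
crop(t,170,220,270,300,8,"pics/c1.png")
crop(t,295,220,405,330,5,"pics/c2.png")
crop(s,235,305,355,390,6,"pics/c3.png")
crop(s,295,205,425,295,6,"pics/c4.png")
for uv in [(220,262),(197,353),(352,278)]: print(atz("top",uv,.01))
E
```

```text
top [[ 257.30710588  521.97908112]
 [ 256.72409473  276.55240345]
 [ 166.98585664  278.6631257 ]
 [-191.15255655  466.25803724]] [ 0.40982258 -0.16140775  0.97980021]
side [[630.09983297 366.53039929]
 [327.16535989 322.63189287]
 [294.72125543 403.53288643]
 [714.05173418 736.12856651]] [0.33766983 0.72193385 0.54234903]
[0.53292616 0.0793343  0.01      ]
[0.33919579 0.12633113 0.01      ]
[ 0.49090455 -0.20791435  0.01      ]
```

View pics/c1.png

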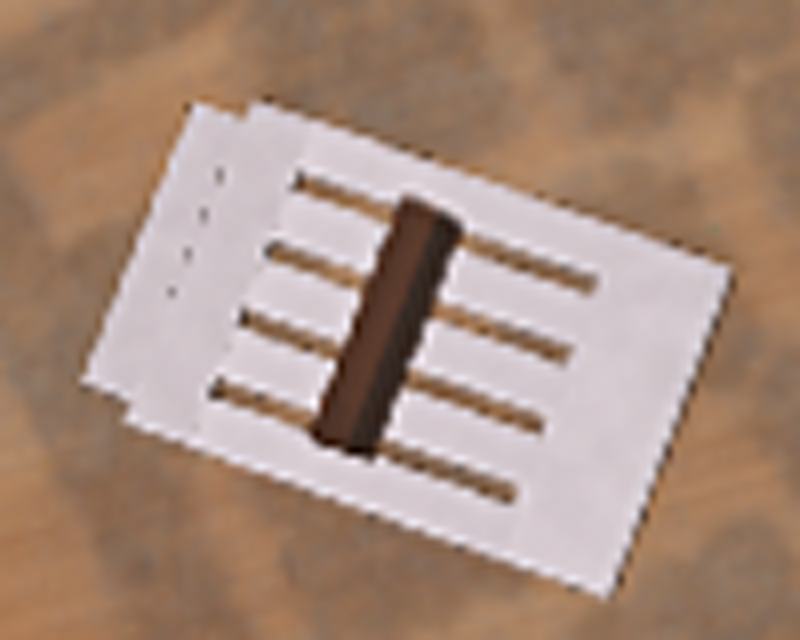

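View pics/c2.png

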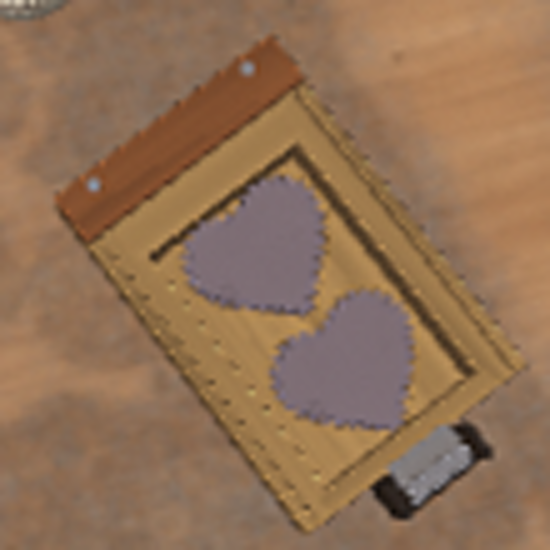

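View pics/c3.png

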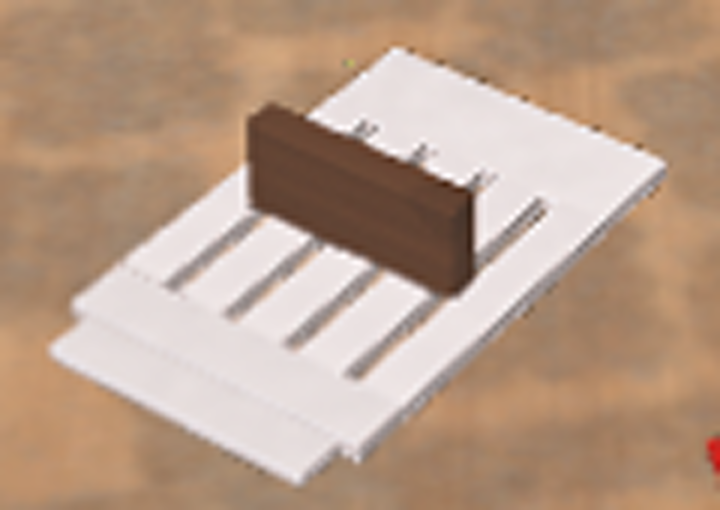

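View pics/c4.png

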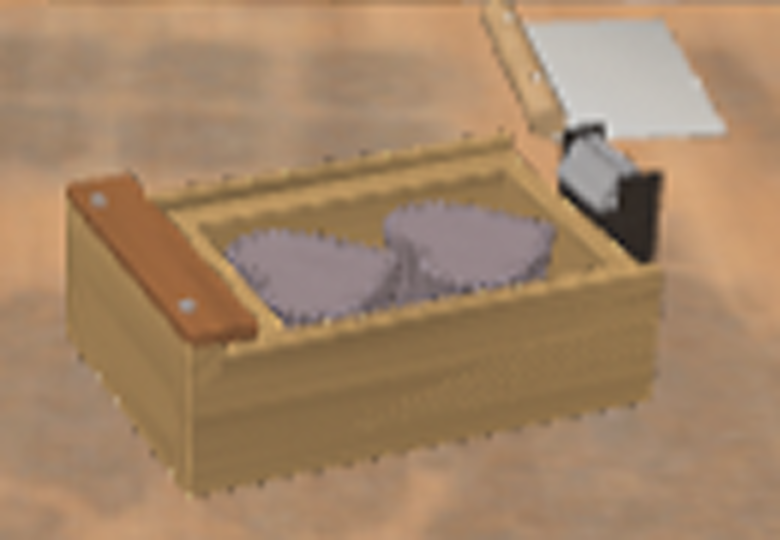

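```bash
cat > fit.py <<'E'
from h import *
from scipy.optimize import least_squares
def fit(obs,x0):
    def res(p,full=False):
        c,s=np.cos(p[2]),np.sin(p[2]);r=[]
        for n,uv,P in obs:
            W=[p[0]+c*P[0]-s*P[1],p[1]+s*P[0]+c*P[1],P[2]]
            r.append(proj(n,W)[0]-uv)
        r=np.array(r); return r if full else r.ravel()
    f=least_squares(res,x0,loss="soft_l1"); return f.x,res(f.x,True)
def px(l,f,x0,y0): return lambda u,v:np.array([(u+.5)/f-.5+x0,(v+.5)/f-.5+y0])
E
python3 - <<'E'
from fit import *
T=px(0,8,170,220);S=px(0,6,235,305)
lid=[("top",T(190,103),(.08,-.042,.0045)),("top",T(82,380),(.08,.042,.0045)),("top",T(733,268),(-.08,-.048,.006)),("top",T(608,598),(-.08,.048,.006)),
("side",S(50,350),(.08,-.042,.0045)),("side",S(298,483),(.08,.042,.0045)),("side",S(398,48),(-.08,-.048,.006)),("side",S(665,165),(-.08,.048,.006))]
T=px(0,5,295,220);S=px(0,6,295,205)
box=[("top",T(55,200),(.089,.057,.0615)),("top",T(272,38),(.089,-.057,.0615)),("top",T(90,243),(.07,.057,.0615)),("top",T(303,78),(.07,-.057,.0615)),
("top",T(305,533),(-.089,.057,.052)),("top",T(525,367),(-.089,-.057,.052)),
("side",S(192,343),(.089,.057,.0615)),("side",S(68,188),(.089,-.057,.0615)),("side",S(255,330),(.07,.057,.0615)),("side",S(138,178),(.07,-.057,.0615)),
("side",S(660,265),(-.089,.057,.052)),("side",S(512,135),(-.089,-.057,.052)),("side",S(195,492),(.089,.057,0)),("side",S(650,402),(-.089,.057,0))]
for nm,o,x0 in(("lid",lid,[.53,.08,1.3]),("box",box,[.49,-.2,.9])):
    for k in("top","side",None):
        x,r=fit([a for a in o if k in(None,a[0])],x0); print(nm,k,x.round(4),np.abs(r).mean().round(2))
    print(r.round(1).tolist())
E
```

```text
lid top [0.5347 0.0812 1.2085] 0.2
lid side [0.5344 0.0827 1.2049] 0.32
lid None [0.5346 0.0819 1.2068] 0.38
[[0.1, -0.3], [-0.6, 0.4], [-0.4, -0.0], [-0.4, 0.1], [-0.8, -0.3], [0.4, -0.4], [-0.3, -0.3], [0.9, -0.6]]
box top [ 0.4874 -0.208   0.6146] 1.43
box side [ 0.4895 -0.2046  0.6476] 1.22
box None [ 0.4885 -0.2073  0.6274] 1.51
[[-1.2, -0.1], [-0.9, -0.8], [-2.7, -1.4], [-1.4, -1.7], [1.9, 3.2], [1.9, 2.1], [0.4, -1.5], [-0.2, -1.0], [-0.8, -1.1], [-3.3, -0.8], [4.1, -0.1], [2.1, -1.4], [-0.6, 1.4], [3.6, -0.6]]
```

```bash
python3 - <<'E'
from fit import *
T=px(0,5,295,220);S=px(0,6,295,205)
L=[("top",T(55,200),("o",1,.0615)),("top",T(272,38),("o",-1,.0615)),("top",T(90,243),(.07,1,.0615)),("top",T(303,78),(.07,-1,.0615)),
("top",T(305,533),("e",1,.052)),("top",T(525,367),("e",-1,.052)),
("side",S(192,343),("o",1,.0615)),("side",S(68,188),("o",-1,.0615)),("side",S(255,330),(.07,1,.0615)),("side",S(138,178),(.07,-1,.0615)),
("side",S(660,265),("e",1,.052)),("side",S(512,135),("e",-1,.052)),("side",S(195,492),("o",1,0)),("side",S(650,402),("e",1,0))]
def res(p,full=False):
    c,s=np.cos(p[2]),np.sin(p[2]);r=[]
    for n,uv,P in L:
        X=p[3] if P[0]=="e" else p[4] if P[0]=="o" else P[0]; Y=P[1]*.057
        r.append(proj(n,[p[0]+c*X-s*Y,p[1]+s*X+c*Y,P[2]])[0]-uv)
    r=np.array(r);return r if full else r.ravel()
f=least_squares(res,[.49,-.2,.63,-.085,.089],loss="soft_l1");print(f.x);print(res(f.x,True).round(1).tolist())
p=f.x; c,s=np.cos(p[2]),np.sin(p[2])
for n in("top","side"):
    t=cv2.imread(f"pics/{n}0.png"); k=6
    x0,y0,x1,y1=(295,220,405,330) if n=="top" else (295,205,425,295)
    im=cv2.resize(t[y0:y1,x0:x1],None,fx=k,fy=k,interpolation=cv2.INTER_CUBIC)
    def pt(X,Y,Z): 
        u=proj(n,[p[0]+c*X-s*Y,p[1]+s*X+c*Y,Z])[0]; return tuple(int(v) for v in ((u-[x0,y0]+.5)*k))
    for X in(-.0965,-.0805,-.0745):
        for Y in (-.022,.022): cv2.circle(im,pt(X,Y,.068),3,(0,0,255),-1)
    for a,b in [((.07,-.057,.0615),(.07,.057,.0615)),((-.089,-.051,.052),(.07,-.051,.052)),((-.089,.051,.052),(.07,.051,.052)),((.089,.057,0),(.089,.057,.06)),((.052,-.05,.046),(.052,.05,.046)),((-.0745,-.015,.0535),(-.0745,.015,.0535)),((-.089,-.057,.046),(-.089,.057,.046))]:
        cv2.line(im,pt(*a),pt(*b),(0,255,0),1)
    cv2.imwrite(f"pics/ov_{n}.png",im)
E
```

```text
[ 0.48505357 -0.21036141  0.62003036 -0.07728713  0.09231683]
[[-0.5, -0.1], [0.1, -0.5], [-1.0, -0.1], [0.4, -0.0], [-0.5, 0.3], [-0.2, -0.5], [0.6, -1.8], [0.4, -1.4], [1.0, -1.7], [-1.2, -1.4], [0.9, 0.6], [-0.6, -0.9], [-0.4, 1.0], [0.5, 0.1]]
```

View pics/ov_top.png

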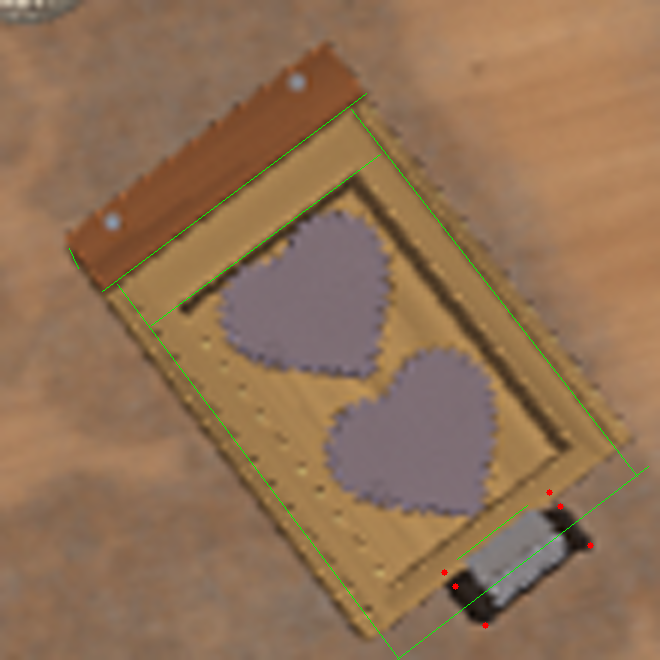

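View pics/ov_side.png

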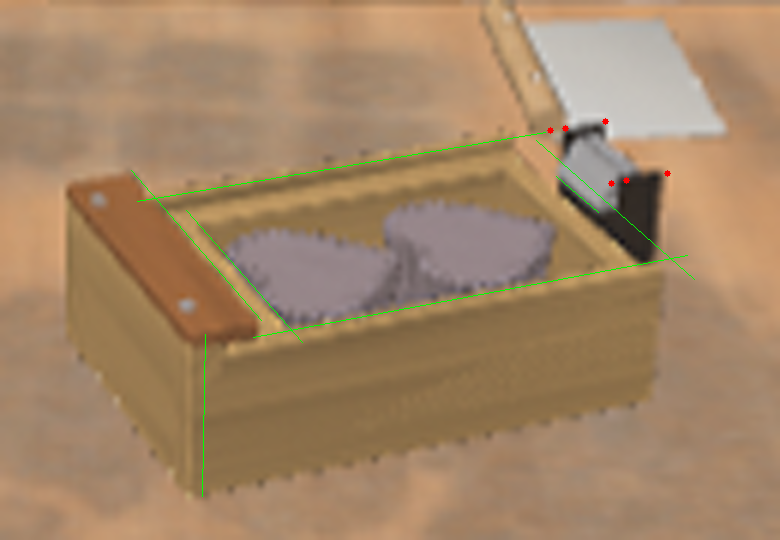

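```bash
cat >> h.py <<'E'
def cloud(n,d):
    c=calibration(n);Rm=cv2.Rodrigues(c["rvec"])[0]
    K=np.array([[c["fx"],0,c["cx"]],[0,c["fy"],c["cy"]],[0,0,1]])
    v,u=np.mgrid[:480,:640]; uv=np.stack([u,v],-1).reshape(-1,1,2).astype(float)
    s=cv2.undistortPoints(uv,K,np.array([c["k1"],0,0,0,0]))[:,0]
    z=d.reshape(-1,1); P=np.hstack([s*z,z]); W=(P-c["tvec"])@Rm
    W[z[:,0]==0]=np.nan; return W
E
python3 - <<'E'
from h import *
p=[.48505,-.21036,.62]
c,s=np.cos(p[2]),np.sin(p[2])
for n in("top","side"):
    d=np.load(f"pics/{n}0.npy");W=cloud(n,d)
    X=(W[:,0]-p[0])*c+(W[:,1]-p[1])*s; Y=-(W[:,0]-p[0])*s+(W[:,1]-p[1])*c
    print(n,"table z",np.nanmedian(W[(np.abs(X)<.2)&(np.abs(Y)>.08)&(np.abs(Y)<.15),2]))
    for y0 in(-.054,-.03,0,.03,.054):
        m=(np.abs(Y-y0)<.004)&(np.abs(X)<.11)
        o=np.argsort(X[m]); print(y0," ".join(f"{a*1000:.0f}:{b*1000:.0f}" for a,b in zip(X[m][o],W[m,2][o])))
E
```

```text
top table z 0.0010269628989670889
-0.054 -110:2 -109:3 -109:-0 -108:1 -108:1 -107:-1 -107:-1 -105:-2 -105:4 -105:0 -105:-3 -104:3 -104:-0 -103:0 -102:2 -102:3 -101:1 -101:0 -100:2 -99:1 -99:1 -98:-1 -98:-2 -97:-1 -96:0 -96:-2 -95:1 -95:3 -95:-2 -93:2 -93:4 -92:1 -92:4 -91:2 -90:2 -90:-1 -89:0 -89:4 -89:-1 -87:4 -87:-3 -86:3 -86:-0 -85:4 -85:2 -84:-1 -84:2 -83:3 -83:-2 -82:1 -81:-0 -81:0 -78:48 -78:52 -77:46 -76:55 -76:51 -76:46 -75:47 -75:54 -74:45 -73:53 -73:54 -73:46 -72:48 -72:52 -71:55 -71:48 -71:51 -70:52 -70:46 -69:54 -69:53 -68:49 -68:54 -67:53 -67:46 -66:53 -66:53 -66:47 -65:49 -65:55 -64:45 -63:54 -63:52 -63:47 -62:49 -62:55 -61:44 -61:52 -60:52 -60:45 -59:55 -59:51 -58:46 -58:53 -57:50 -57:47 -56:55 -56:49 -55:50 -55:51 -55:53 -54:45 -53:53 -53:51 -52:51 -52:51 -51:50 -50:53 -50:53 -49:48 -49:53 -48:45 -48:51 -47:55 -46:48 -46:54 -46:51 -45:44 -45:57 -44:55 -44:47 -43:54 -43:55 -42:45 -42:50 -42:53 -41:50 -40:52 -40:52 -39:53 -39:54 -38:56 -38:48 -37:52 -37:51 -36:47 -36:51 -35:51 -35:50 -35:52 -34:54 -33:43 -33:48 -33:54 -32:47 -32:52 -31:52 -31:47 -30:55 -30:50 -29:48 -29
[... 28227 characters left out ...]
8:34 88:48 88:25 88:60 88:54 88:17 89:-3 89:6 89:19 89:4 89:13 89:44 89:61 89:11 89:22 89:37 89:-0 89:16 89:57 89:42 89:33 89:25 90:53 90:18 90:-2 90:60 90:49 90:30 90:33 90:10 91:37 91:28 91:61 91:44 91:18 91:5 91:14 91:22 91:53 91:16 91:-2 91:31 91:3 91:49 91:7 91:27 91:10 91:25 91:47 91:60 92:41 92:56 92:36 92:34 92:43 92:12 92:59 92:28 92:61 92:24 92:31 93:56 93:44 93:22 93:53 93:5 93:36 93:55 93:49 93:59 93:53 93:7 93:47 93:42 93:3 93:27 93:2 93:1 93:10 93:14 93:-1 93:18 93:19 93:16 93:29 94:25 94:52 94:41 94:45 94:39 94:17 94:-3 94:22 94:-1 94:43 94:35 94:22 95:0 95:-2 95:-1 97:-1 97:-1 99:-1 100:-0 100:-2 102:0 102:-1 102:-2 104:-1 105:0 106:-1 106:-0 108:0 108:-2 108:-0 109:-1 110:-2
```

```bash
cat >> h.py <<'E'
LID=(.5346,.0819,1.2068); BOX=(.48505,-.21036,.620)
H=.083  # TCP above lid underside along lid z
def T(p): 
    M=np.eye(4);M[:3,:3]=R.from_euler("z",p[2]).as_matrix();M[:2,3]=p[:2];return M
def q(Rm):
    x=R.from_matrix(Rm).as_quat(); return np.array([x[3],x[0],x[1],x[2]])
def tool(Rl,sgn): # tool z=-lid z, tool y = sgn*lid x
    z=-Rl[:,2]; y=sgn*Rl[:,0]; return np.stack([np.cross(y,z),y,z],1)
def lidpose(tx,tz,th,dy=0): # tongue-end lower edge at box (tx,dy,tz), tilt th tongue down -> lid frame (underside centre) in world
    Rb=R.from_euler("y",th).as_matrix(); M=np.eye(4);M[:3,:3]=Rb
    M[:3,3]=np.array([tx,dy,tz])-Rb@[.08,0,0]; return T(BOX)@M
def tcp(M,sgn,h=H): return M[:3,3]+M[:3,2]*h, q(tool(M[:3,:3],sgn))
E
python3 - <<'E'
from h import *
from cell import env,kin
for s in(1,-1):
    for nm,M in(("pick",T(LID)),("in",lidpose(.06,.06,np.radians(10))),("in2",lidpose(.082,.046,np.radians(6)))):
        p,o=tcp(M,s); print(s,nm,p.round(3),kin.inverse_kinematics(p,o))
E
```

```text
1 pick [0.535 0.082 0.083] [-0.41973     0.58260864  0.194196    2.03775881 -0.20819506  0.53948204
  1.12915207]
1 in [ 0.481 -0.213  0.156] [-0.4172595   0.65283633  0.88963823  2.0213607  -0.47395834  0.83304977
  1.35232616]
1 in2 [ 0.494 -0.204  0.137] [-0.37741685  0.65844102  0.83316176  2.02991133 -0.56114864  0.77950871
  1.40603577]
-1 pick [0.535 0.082 0.083] [-0.9988695   0.91298403  1.04861016  2.07252354 -1.10333741  0.87617696
 -1.21496006]
-1 in [ 0.481 -0.213  0.156] [-0.59123569  0.93396181  1.26419835  2.02947892 -0.86683422  1.03364925
 -1.41570232]
-1 in2 [ 0.494 -0.204  0.137] [-0.58383678  0.9751741   1.26183602  2.03983303 -0.99892693  1.04499411
 -1.33597738]
```

```bash
python3 - <<'E'
from h import *
from cell import env,camera
p,o=tcp(T(LID),1)
env.reach(p+[0,0,.1],o); print(env.get_state()["time"])
r=env.movel(p,velocity=.1,stop_force=6); s=env.get_state(); print(r,s["tcp_pos"],p,s["time"])
img,d=camera("side"); cv2.imwrite("pics/s1.png",img)
crop(img,200,150,420,400,3,"pics/s1c.png")
E
```

```text
2.4833
False [0.5350426  0.08193923 0.08354677] [0.5346 0.0819 0.083 ] 3.6333
```

View pics/s1c.png

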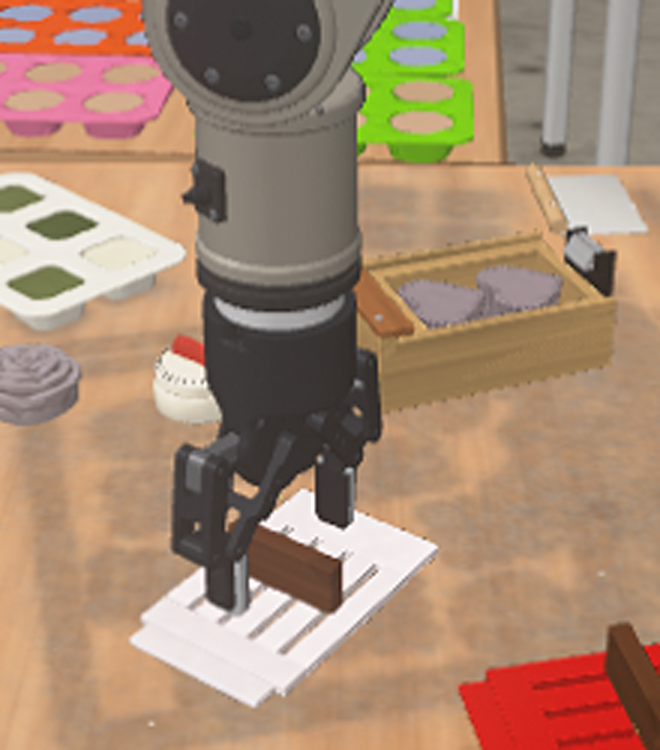

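```bash
python3 - <<'E'
from h import *
M=T(LID)
im=cv2.imread("pics/s1.png")[280:390,235:355]; im=cv2.resize(im,None,fx=6,fy=6,interpolation=cv2.INTER_CUBIC)
for x in(-.006,.006):
  for y in(-.035,.035):
    for z in(.006,.036):
      u=proj("side",(M@[x,y,z,1])[:3])[0]; cv2.circle(im,tuple(int(v) for v in (u-[235,280]+.5)*6),3,(0,255,0),-1)
for x in(-.0427,.0427):
  for y in(-.011,.011):
      u=proj("side",(M@[x,y,.023,1])[:3])[0]; cv2.circle(im,tuple(int(v) for v in (u-[235,280]+.5)*6),3,(0,0,255),-1)
cv2.imwrite("pics/s1d.png",im)
E
```

```text
(no output)
```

View pics/s1d.png

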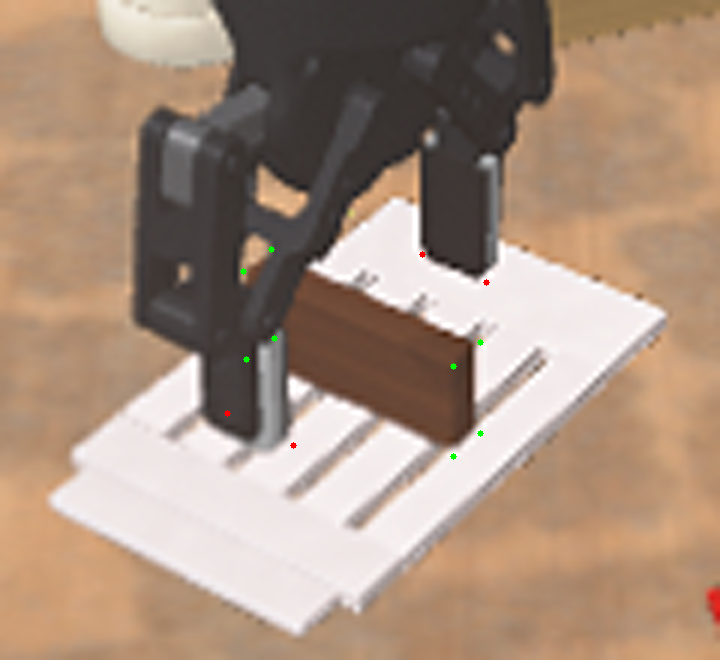

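```bash
python3 - <<'E'
from h import *
from cell import env,camera
env.grip(.0,f_grip=50); s=env.get_state(); print(s["opening"],s["time"],s["tcp_pos"])
p,o=tcp(T(LID),1)
env.movel(p+[0,0,.10],velocity=.15)
p,o=tcp(lidpose(.058,.105,np.radians(10)),1)
env.reach(p,o); s=env.get_state();print(s["time"],s["opening"],s["tcp_pos"]-p,s["force"])
for n in("top","side"):
    img,d=camera(n); cv2.imwrite(f"pics/{n}2.png",img)
    x0,y0=(250,180) if n=="top" else (280,130)
    M=lidpose(.058,.105,np.radians(10)); im=cv2.resize(img[y0:y0+180,x0:x0+180],None,fx=4,fy=4,interpolation=cv2.INTER_CUBIC)
    for P in[(.08,.042,.0045),(.08,-.042,.0045),(-.08,.048,.006),(-.08,-.048,.006),(.064,.048,.006),(.064,-.048,.006)]:
        u=proj(n,(M@[*P,1])[:3])[0]; cv2.circle(im,tuple(int(v) for v in (u-[x0,y0]+.5)*4),3,(0,255,0),-1)
    cv2.imwrite(f"pics/{n}2c.png",im)
E
```

```text
0.01132887933722643 4.35 [0.5347214  0.08187261 0.08318798]
6.3417 0.01089652930410234 [ 0.00086772  0.00188099 -0.00037503] [-0.21356553  0.75810609 -1.67658311]
```

View pics/top2c.png

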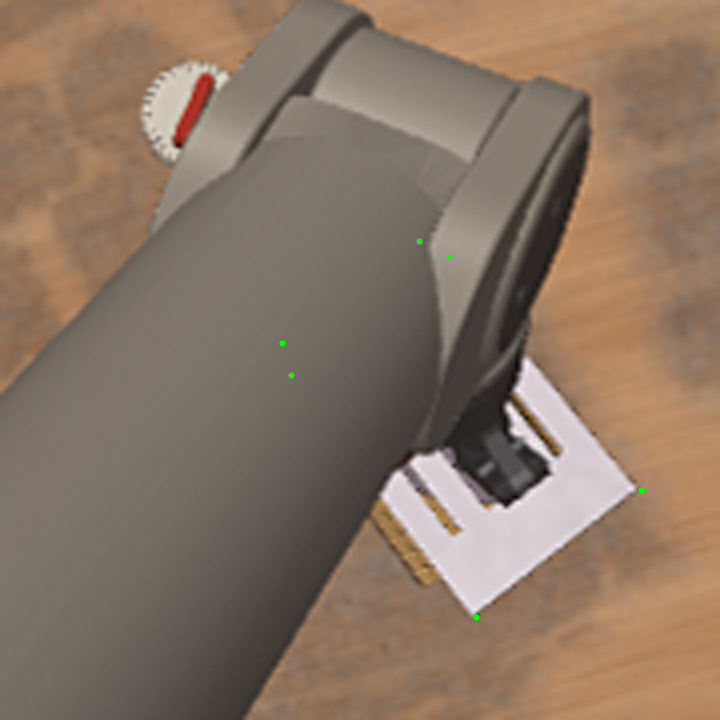

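View pics/side2c.png

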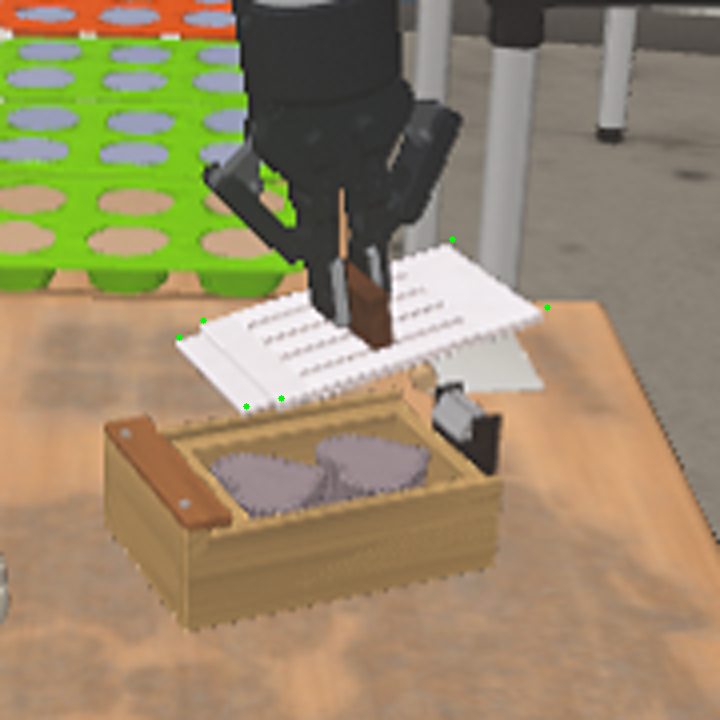

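```bash
python3 - <<'E'
from h import *
from cell import env,camera
th=np.radians(10)
p,o=tcp(lidpose(.058,.053,th),1)
r=env.movel(p,velocity=.08,rot=o,stop_force=8); s=env.get_state(); print(r,s["time"],(s["tcp_pos"]-p).round(4),s["force"].round(2))
env.dwell(.15);s=env.get_state(); print((s["tcp_pos"]-p).round(4),s["force"].round(2))
p,o=tcp(lidpose(.058,.042,th),1)
r=env.movel(p,velocity=.02,rot=o,stop_force=2.5); s=env.get_state(); print(r,s["time"],(s["tcp_pos"]-p).round(4),s["force"].round(2))
img,d=camera("side"); cv2.imwrite(f"pics/side3.png",img); crop(img,290,190,430,295,5,"pics/side3c.png")
E
```

```text
False 7.2417 [ 0.0001 -0.0003  0.0001] [-0.57  0.16 -1.38]
[ 0.0003 -0.0002  0.0005] [ 0.17  0.14 -1.52]
True 7.825 [ 0.     -0.0002  0.0033] [-0.37  0.34  5.81]
```

View pics/side3c.png

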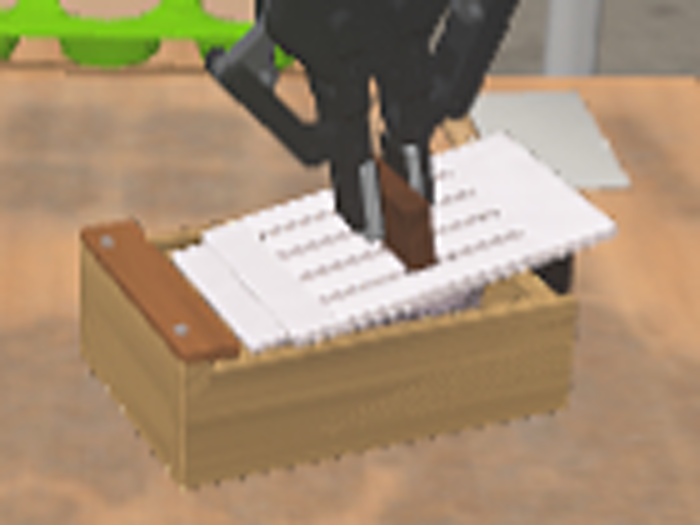

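```bash
python3 - <<'E'
from h import *
from cell import env,camera
th=np.radians(10)
p,o=tcp(lidpose(.058,.0467,th),1); env.movel(p,velocity=.03,rot=o)
s=env.get_state(); print("f0",s["force"].round(2))
p,o=tcp(lidpose(.087,.0467,th),1)
r=env.movel(p,velocity=.03,rot=o,stop_force=5); s=env.get_state()
e=s["tcp_pos"]-p; B=T(BOX)[:3,:3]
print(r,s["time"],(B.T@e).round(4),(B.T@s["force"]).round(2))
img,d=camera("side"); cv2.imwrite(f"pics/side4.png",img); crop(img,290,190,430,295,5,"pics/side4c.png")
E
```

```text
f0 [-0.36  0.07 -1.25]
True 8.8583 [-0.0063  0.0003 -0.0005] [-0.63 -0.29 -2.07]
```

View pics/side4c.png

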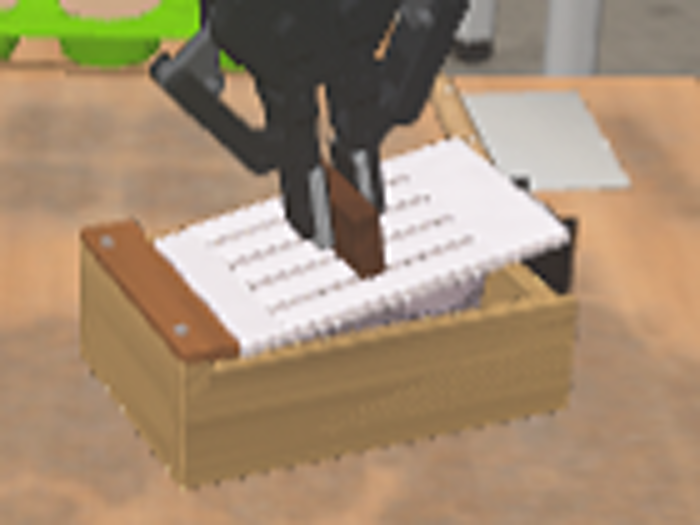

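```bash
python3 - <<'E'
from h import *
from cell import env,camera
B=T(BOX)[:3,:3]
p,o=tcp(lidpose(.0800,.0464,np.radians(10)),1); env.movel(p,velocity=.03,rot=o)
s=env.get_state(); print((B.T@s["force"]).round(2))
for a in(8,6.5,5.3):
    p,o=tcp(lidpose(.0800,.0461,np.radians(a)),1)
    r=env.movel(p,velocity=.02,rot=o,stop_force=4); s=env.get_state()
    print(a,r,s["time"],(B.T@(s["tcp_pos"]-p)).round(4),(B.T@s["force"]).round(2),s["torque"].round(2))
    if r: break
img,d=camera("side"); cv2.imwrite(f"pics/side5.png",img); crop(img,290,190,430,295,5,"pics/side5c.png")
E
```

```text
[-0.39 -0.22 -1.79]
8 False 9.5167 [-0.0005  0.      0.    ] [-0.51 -1.07 -0.51] [ 0.12 -0.14 -0.04]
6.5 False 9.8167 [-0.0003  0.     -0.    ] [-0.46  0.13 -1.74] [ 0.11 -0.14 -0.02]
5.3 False 10.0833 [0.0002 0.     0.0001] [ 0.47 -0.12 -0.74] [ 0.04 -0.11 -0.03]
```

View pics/side5c.png

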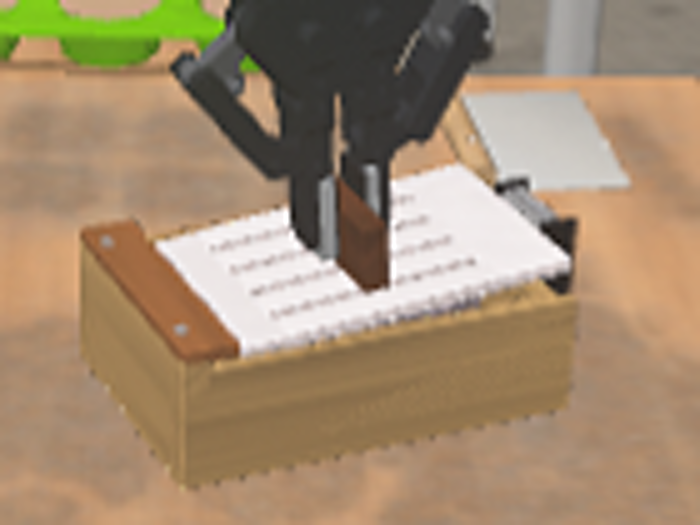

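```bash
python3 - <<'E'
from h import *
from cell import env,camera
B=T(BOX)[:3,:3]
env.grip(.04); env.dwell(.4)
s=env.get_state(); print(s["time"],s["opening"],(B.T@s["force"]).round(2))
p=s["tcp_pos"]; w=s["orientation"]; z=R.from_quat([w[1],w[2],w[3],w[0]]).as_matrix()[:,2]
env.movel(p-z*.07,velocity=.12); env.dwell(.3)
for n in("side","top"):
    img,d=camera(n); cv2.imwrite(f"pics/{n}6.png",img); np.save(f"pics/{n}6.npy",d); 
    crop(img,*((290,190,430,295) if n=="side" else (290,215,410,330)),5,f"pics/{n}6c.png")
print(env.get_state()["time"])
E
```

```text
10.925 0.04017472560185541 [ 0.27 -0.84  0.37]
12.0583
```

View pics/side6c.png

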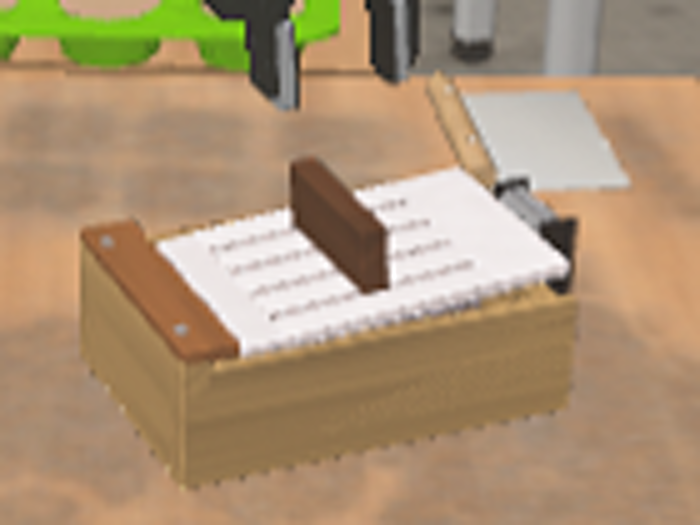

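View pics/top6c.png

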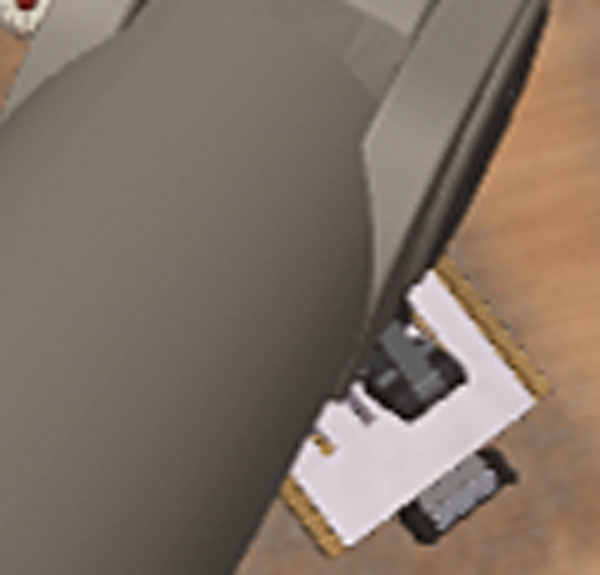

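```bash
cat > prof.py <<'E'
import sys
from h import *
def prof(k):
  for n in("side","top"):
    W=cloud(n,np.load(f"pics/{n}{k}.npy")); P=(W-[BOX[0],BOX[1],0])@T(BOX)[:3,:3]
    for x in(-.075,-.068,-.06,-.05,-.03,.02,.035,.045,.055):
        m=(abs(P[:,0]-x)<.004)&(abs(P[:,1])<.042)&(P[:,2]>.04)&(P[:,2]<.08)
        if m.sum()>5: print(n,x,m.sum(),(np.median(P[m,2])*1000).round(1),end="; ")
    print()
if __name__=="__main__": prof(sys.argv[1])
E
python3 prof.py 6
```

```text
side -0.075 72 63.7; side -0.068 85 62.8; side -0.06 81 62.8; side -0.05 76 61.9; side -0.03 78 59.6; side 0.02 78 55.7; side 0.035 82 54.5; side 0.045 79 54.0; side 0.055 80 53.1; 
top -0.075 157 65.4; top -0.068 166 65.3; top -0.06 170 64.4; top -0.05 103 63.9; top -0.03 52 61.8;
```

```bash
python3 - <<'E'
from h import *
from cell import env,kin,camera
B=T(BOX); n=env.nose_length
env.grip(0.0)
q0=env.get_state()["qpos"]; best=None
for s in(1,-1):
    y=s*B[:3,1]; z=np.array([0,0,-1.]); o=q(np.stack([np.cross(y,z),y,z],1))
    p=(B@[-.058,0,.085+n,1])[:3]; j=kin.inverse_kinematics(p,o)
    if j is not None:
        c=np.abs(j-q0).max(); print(s,j.round(2),c)
        if best is None or c<best[0]: best=(c,o,p)
_,o,p=best
env.reach(p,o); s=env.get_state(); print(s["time"],(s["tcp_pos"]-p).round(4))
for nme in("side",):
    img,d=camera(nme); cv2.imwrite(f"pics/{nme}7.png",img); crop(img,290,170,430,295,5,f"pics/{nme}7c.png")
E
```

```text
1 [ 0.27  0.4   0.13  2.1  -0.09  0.65  2.66] 1.5604721307651641
-1 [-0.29  0.56  0.88  2.13 -0.65  0.74  0.07] 1.0293457047048036
13.4917 [0.0005 0.0002 0.0001]
```

View pics/side7c.png

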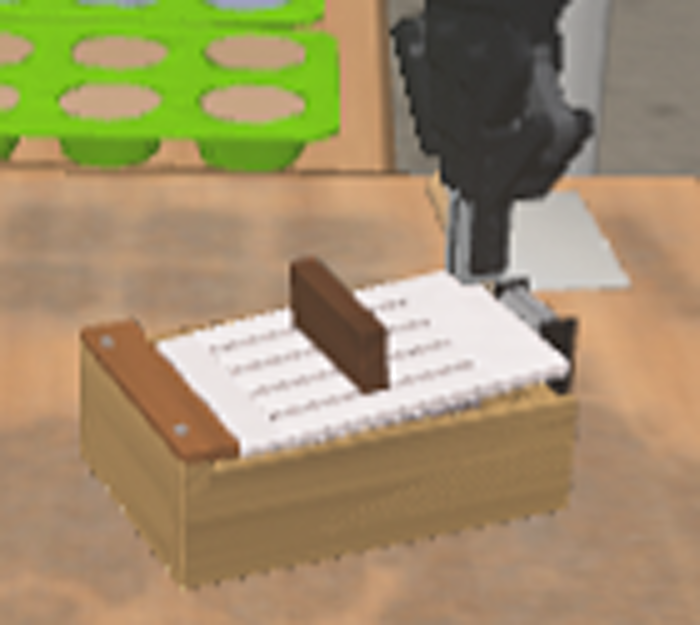

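```bash
python3 - <<'E'
from h import *
from cell import env,camera
n=env.nose_length; s=env.get_state(); p=s["tcp_pos"].copy(); f0=s["force"][2]
for z in(.068,.064,.061,.058,.056,.054,.052,.0505):
    p[2]=z+n; r=env.movel(p,velocity=.03,stop_force=25); s=env.get_state()
    print(z,r,round(s["tcp_pos"][2]-n,4),(s["force"]).round(1),round(s["time"],2))
    if r: break
env.dwell(.2); s=env.get_state(); print(round(s["tcp_pos"][2]-n,4),s["force"].round(1))
img,d=camera("side"); cv2.imwrite("pics/side8.png",img); crop(img,290,190,430,295,5,"pics/side8c.png")
E
```

```text
0.068 False 0.068 [-0.3 -0.7  0.9] 14.26
0.064 False 0.064 [-0.5 -0.1  0.7] 14.54
0.061 False 0.0611 [ 1.3 -2.3  1.7] 14.79
0.058 False 0.0576 [ 0.1 -0.8 -0.6] 15.04
0.056 False 0.0558 [ 1.  -0.3 -0.2] 15.29
0.054 False 0.0539 [-0.5 -0.3 -0.3] 15.54
0.052 False 0.0521 [-0.   0.3  3.7] 15.79
0.0505 False 0.052 [-5.4  4.9 25.6] 16.04
0.052 [-5.5  4.7 25.8]
```

View pics/side8c.png

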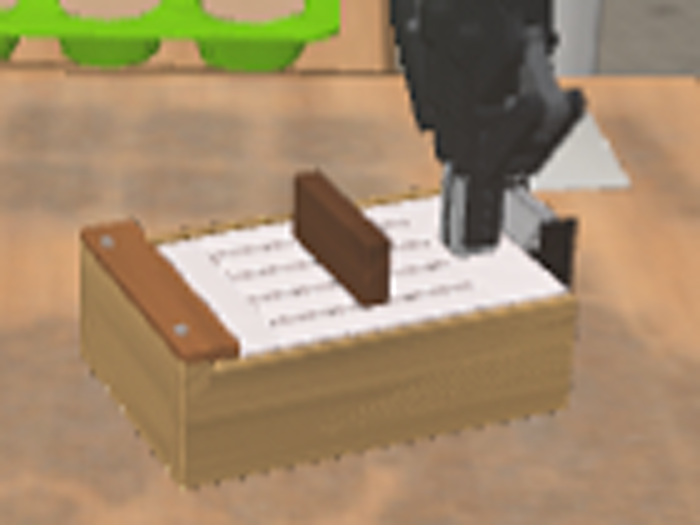

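```bash
python3 - <<'E'
from h import *
from cell import env,camera
s=env.get_state(); p=s["tcp_pos"].copy(); p[2]+=.13; env.movel(p,velocity=.12)
j=env.get_state()["qpos"].copy(); j[0]+=.75; env.goto_joints(j); env.dwell(.2)
for n in("side","top"):
    img,d=camera(n); cv2.imwrite(f"pics/{n}9.png",img); np.save(f"pics/{n}9.npy",d)
    crop(img,*((290,190,430,295) if n=="side" else (290,215,410,330)),5,f"pics/{n}9c.png")
print(env.get_state()["time"])
E
python3 prof.py 9
```

```text
19.2083
side -0.075 99 51.6; side -0.068 73 50.9; side -0.06 71 51.0; side -0.05 73 50.9; side -0.03 60 50.4; side 0.02 77 50.8; side 0.035 80 50.6; side 0.045 78 50.9; side 0.055 78 50.8; 
top -0.075 162 53.2; top -0.068 163 52.8; top -0.06 165 53.1; top -0.05 162 52.9; top -0.03 157 52.5; top 0.02 136 52.2; top 0.035 147 52.2; top 0.045 152 53.0; top 0.055 154 53.0;
```

View pics/side9c.png

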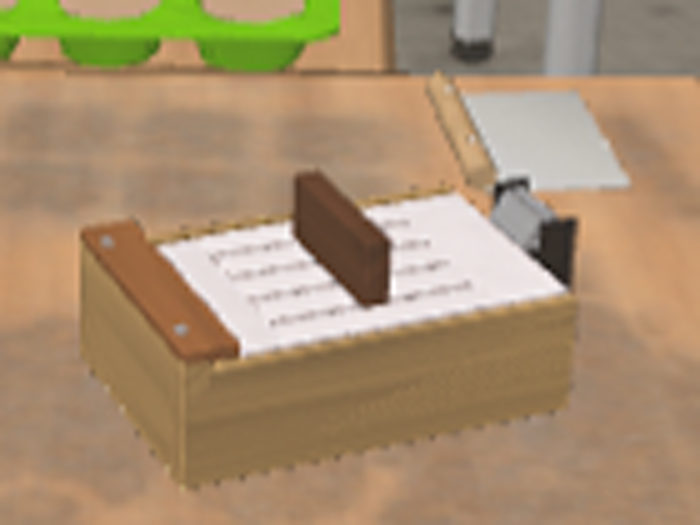

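View pics/top9.png

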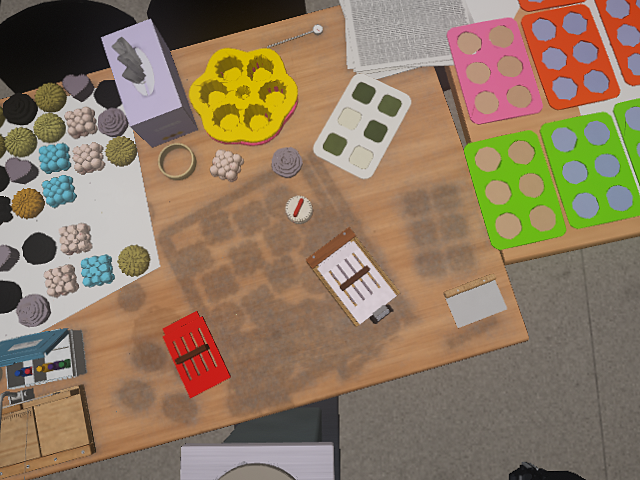

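View pics/top9c.png

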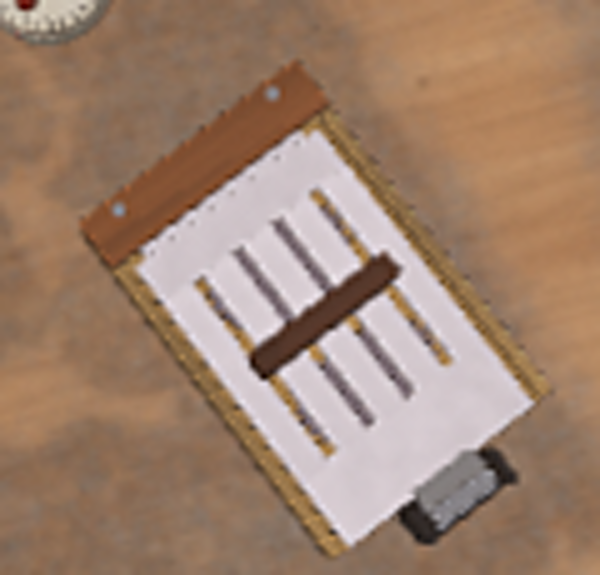

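```bash
python3 - <<'E'
from h import *
u=[(324.5+.5)/5-.5+290,(316+.5)/5-.5+215]
P=atz("top",u,.082); print("bar in box",((P-[BOX[0],BOX[1],0])@T(BOX)[:3,:3]).round(4))
for k in("0","6","9"):
  W=cloud("top",np.load(f"pics/top{k}.npy"));P=(W-[BOX[0],BOX[1],0])@T(BOX)[:3,:3]
  m=(abs(P[:,1])<.012)&(P[:,2]>.0555)&(P[:,2]<.0665)&(P[:,0]<-.07)&(P[:,0]>-.095)
  # extrapolated slope face: x + (z-.0535)*tan30
  print(k,m.sum(),np.median(P[m,0]+(P[m,2]-.0535)*np.tan(np.pi/6)).round(4))
a=cv2.imread("pics/top0.png");b=cv2.imread("pics/top9.png")
im=np.hstack([cv2.resize(x[295:330,360:400],None,fx=9,fy=9,interpolation=cv2.INTER_CUBIC) for x in(a,b)]);cv2.imwrite("pics/cmp.png",im)
E
```

```text
bar in box [0.0006 0.0007 0.082 ]
0 55 -0.0754
6 73 -0.0739
9 62 -0.0754
```

View pics/cmp.png

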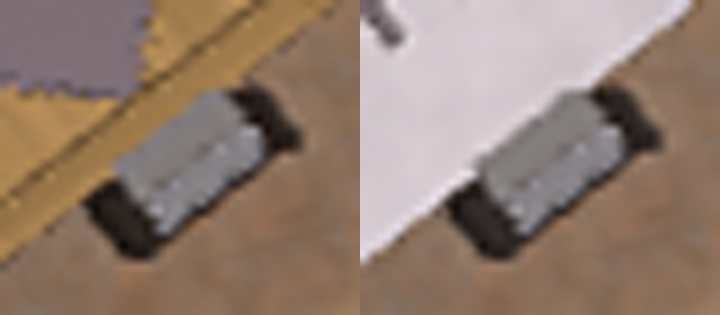

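```bash
python3 -c "
from cell import job,env
job.job_done();print(env.get_state()['time'])"
```

```text
the job is handed in; nothing more can be done
the job is handed in; nothing more can be done
```

The soap box is closed with the white cover: the cover lies flat, the tongue is under the lip and the catch is sprung out over the other end. I handed the job in just after about 19.2 s of robot time; it reported no verdict.

**What I did:** I took the white cover by its dark bar, ignoring the red look-alike. I tilted it 10° and touched it down on the ledge, then slid the tongue in until it stopped. Then I lowered the free end to about 5° and let go. With the gripper shut, I pressed near lid_press until the cover sat on the seat.

**Last checks:**
- **Propped stage, hands off:** depth put the upper face at lid_press about 63–64 mm up, against the 56 mm required. I could not see the tongue under the lip; from where the slide stopped I put it near x = 80 mm.
- **Final height:** the upper face was level along its whole length, about 51 mm by the side camera and 53 mm by the top camera. The true value is 52 mm, and the roughly 2 mm disagreement is the known calibration offset.
- **Final position:** the bar sits at x ≈ +0.6 mm and y ≈ +0.7 mm in the box frame, so the tongue is at about 80.6 mm, with at least 76.5 mm required.
- **Catch:** its nose is in the same place as in the first picture (-75.4 mm by depth both times).
- **Surroundings:** the timer, scraper and soaps look unmoved, and the arm was clear of everything.

**What disagreed:** my first box fit, which took the wood as ±89 mm long, did not match the pictures. I refitted on the lip edge; the ledge edge and the catch then agreed to about 1 mm.

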